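Press in the button plugs

TASK

The three felt-backed wooden button plugs of the oak rail still stand proud of it. With the fingertips, gently push each one down until its felt washer rests on the rail, the smallest plug first, then the middle-sized one, then the largest. Do not pull any plug up or use the mallet, and leave the mallet, the wedge and the oak block lying as they are.

Things in the scene. Friction and masses are not known exactly. Their poses are not given: they have to be found in the camera images.
- rail: Oak rail, 56 x 270 x 40 mm (its x, y, z), fixed to the bench by a low cleat at each end (20 mm high, 0.168 m from the centre at the far ends). Origin: centre of its underside, on the bench. Its long axis is y. Three plug holes lie on its top along the centre line, at y = -80, 0 and +80 mm; which plug stands in which hole varies.
- plug_small (a joint): How far the small plug has been pushed in (m): 0 = the felt washer under its head stands 10 mm above the rail's top, 0.010 = fully home, felt resting on the rail (a stop). It starts between 0 and 0.002. It slides straight down against about 3 N of friction, stays where it is left and does not spring back; it could also be drawn up to -0.006, which is wrong.
- plug_small_top (a point): Centre of the top of the small pale wooden button plug: round, low-domed head 18 mm across and 6 mm thick, on a 6 mm thick grey felt washer, on a 10 mm stem. Untouched, it is 52 mm above the bench when the plug is fully home and up to 62 mm before. Pressed, the head also sinks into its springy felt, 1 mm for every 4 N, at most 5 mm, and rises again when let go (not counted in the joint value).
- plug_medium (a joint): How far the medium plug has been pushed in (m): 0 = the felt washer under its head stands 10 mm above the rail's top, 0.010 = fully home, felt resting on the rail (a stop). It starts between 0 and 0.002. It slides straight down against about 3 N of friction, stays where it is left and does not spring back; it could also be drawn up to -0.006, which is wrong.
- plug_medium_top (a point): Centre of the top of the medium pale wooden button plug: round, low-domed head 26 mm across and 6 mm thick, on a 6 mm thick grey felt washer, on a 10 mm stem. Untouched, it is 52 mm above the bench when the plug is fully home and up to 62 mm before. Pressed, the head also sinks into its springy felt, 1 mm for every 4 N, at most 5 mm, and rises again when let go (not counted in the joint value).
- plug_large (a joint): How far the large plug has been pushed in (m): 0 = the felt washer under its head stands 10 mm above the rail's top, 0.010 = fully home, felt resting on the rail (a stop). It starts between 0 and 0.002. It slides straight down against about 3 N of friction, stays where it is left and does not spring back; it could also be drawn up to -0.006, which is wrong.
- plug_large_top (a point): Centre of the top of the large pale wooden button plug: round, low-domed head 36 mm across and 6 mm thick, on a 6 mm thick grey felt washer, on a 10 mm stem. Untouched, it is 52 mm above the bench when the plug is fully home and up to 62 mm before. Pressed, the head also sinks into its springy felt, 1 mm for every 4 N, at most 5 mm, and rises again when let go (not counted in the joint value).
- mallet: Carver's mallet, 74 x 250 x 78 mm, round wooden head, lying on the bench, loose, between the rail and the wooden tool chest (a fixed box about 0.22 m high with its top, that fills the bench's left end from about y = 0.47 m on, x = 0.33 to 0.62 m). Origin: centre of its underside. Bystander.
- wedge: Wooden wedge, 32 x 110 x 22 mm, lying loose behind the rail. Origin: centre of its underside. Bystander.
- oak_block: Oak block, 55 x 85 x 42 mm, standing loose behind the rail. Origin: centre of its underside. Bystander.

How it is judged:
By the outcome, as a careful person would: the job done as asked, in the order asked, and still so for the second after the job is handed in, with the robot touching nothing.
It also fails if it takes over 38 s, if anything falls off the work surface, if the arm or the gripper's body presses on something with over 40 N, if the wrist force passes 120 N, or if a joint passes its speed limit or range.

ROBOT

A 6-joint arm with a two-finger parallel gripper is mounted at the origin on a cart in front of the work surface, level with it; the furniture and walls round the work are solid. World frame = base frame: x ahead of the robot, y to its left, z up, the work surface at z = 0. Lengths are in mm, angles in rad, forces in N, time in s.
With the tool pointing down it reaches from about 350 to 875 mm from the base axis. Payload 4.2 kg.
Tool frame: the origin (TCP) lies at the very end of the fingers, on their centre line; the grasp point (between the pads) lies arm.grip_depth behind it (arm.grip_depth is the distance from the TCP to the grasp point, in mm); z points along the fingers, y is the direction in which the jaws open and shut (so a half turn about z gives the same grasp; the last joint's range is limited). The gripper opens to 85 mm and grips with 20 to 120 N. Pads are 22 mm wide; open, the fingers measure 114 mm over their backs; the gripper's body (76 mm by 85 mm) begins 54 mm behind the grasp point. The pads swing forward as they close: fully open they stand 13 mm farther back than shut.
Start: joints at [1.543, 0.385, 0.008, 0, -1.194, -0.259], TCP at [176.771, 599.459, 204.412] pointing down, gripper open.
Joint ranges: [-3.14, 3.14], [-1.21, 2.06], [-1.07, 1.41], [-3.16, 2.05], [-2.99, -0.16], [-3.1, 3.1]. Speed limits (rad/s): [2.79, 2.79, 3.14, 3.14, 3.14, 3.14].

INTERFACE

Orientations are given as a unit quaternion [x, y, z, w].
In Python, from bench import arm, optics, workorder gives the robot as it stands. The module is installed in compiled form; this text tells all that it offers.
- The arm moves only by the tool play_rows, never from a script. Its arguments are lists of equal length, an entry for each row: "travel": the shift along the tool's x, y, z in m, a list of three; "rotation": the turn, a rotation vector about the tool's x, y, z in rad, a list of three; "grip": the opening, from 0 (shut) to 1 (fully open). In form: {"travel": [[x, y, z], ...], "rotation": [[rx, ry, rz], ...], "grip": [grip, ...]}. A call has 1 to 12 rows; each row shifts and turns the commanded pose from where the row before left it, along the tool's axes as they then stand; what a row does not reach is not made up. A row lasts 1/12 s, in which the tool goes at most 41.7 mm and 7.16 degrees, less where a joint would pass 70% of its speed; a pose out of reach is approached as far as the arm can. A call is refused whole if a number of a shift passes 0.0417 or a number of a turn 0.125, either way. A call with a gripper value outside its range is refused whole. The fingers move at their own pace and stop on an object; the grip force is fixed at half the most. Time passes only in rows, so rows that do not move let the fingers close. It gives the time, the measured TCP pose, the force and the opening at its end, in the units of the state.
- arm.read_state(): the state, without advancing time (a new reading comes with each control period).
- optics.get_image(name): name is "scene" or "top"; returns a dict with "image" (400x640x3 uint8, blue, green, red), "depth" (400x640 float32, mm along the optical axis (not along the pixel's ray), 0 where there is no reading), "camera_matrix" (3x3 intrinsics, pixels), "R" (3x3) and "t" (3): a world point X has camera coordinates R X + t. Camera axes: x right, y down, z forward; pixel columns grow to the right and rows downward; lengths in mm; the calibration is good to about 2 mm. A picture is of the moment at which its call begins.
- workorder.job_done(): hands the job in, once; it reports no verdict.
The state is a dict: "clock": time; "joints": joint angles; "joint_vel": joint speeds; "joint_efforts": joint torques, N m; "position": TCP position; "ee_rot": TCP orientation; "contact_force": force on the tool from outside, world axes, zero at the start; "wrist_torque": the same for the moment, N m; "gripper_width": finger opening in mm.
Only numpy, scipy, OpenCV 4.12 (cv2) and the standard library are available. Lean on these libraries where they do the work, as an engineer would, in place of code of your own. Each camera call takes 0.05 s, during which the arm holds its last target. There are 200 camera calls.

## Working session

There is one attempt and no reset: what is moved stays moved. The work goes in short steps, Python scripts to look and compute and a tool call to move; the robot and the scene stay as the last step left them, time stands still between calls to the robot, and variables do not carry over. Pictures are saved under pics/ and viewed, about 8 in all and at most 12, crops included, and the job is handed in when it is done.

Besides the shell and the picture viewer there is one more tool, called after "Call:" as name(argument=value, ...) on one line, values as JSON. play_rows: Moves the arm, as the interface text tells. Its arguments: {"type":"object","properties":{"travel":{"type":"array","items":{"type":"array","items":{"type":"number"}}},"rotation":{"type":"array","items":{"type":"array","items":{"type":"number"}}},"grip":{"type":"array","items":{"type":"number"}}},"required":["travel","rotation","grip"]}

```bash
mkdir -p pics; python3 - <<'E'
from bench import arm, optics
import cv2, numpy as np
s=arm.read_state()
for k,v in s.items(): print(k,np.round(v,3))
print(arm.grip_depth)
for n in("scene","top"):
    d=optics.get_image(n); cv2.imwrite(f"pics/{n}0.png",d["image"]); print(n,d["camera_matrix"].round(1).tolist(),d["R"].round(3).tolist(),d["t"].round(1))
    np.savez(f"{n}0.npz",**d)
E
```

```text
clock 0.0
joints [ 1.543e+00  3.860e-01  7.000e-03 -1.000e-03 -1.194e+00 -2.590e-01]
joint_vel [-0.001  0.001  0.     0.     0.001 -0.001]
joint_efforts [ 0.0000e+00 -3.9229e+01  1.8841e+01  4.1860e+00 -4.0000e-03 -0.0000e+00]
position [176.589 598.849 203.299]
ee_rot [ 0.99  -0.143 -0.     0.001]
contact_force [-0.878  0.03  -0.544]
wrist_torque [-0.015 -0.004 -0.009]
gripper_width 85.553
18.700000000000003
scene [[452.9, 0.0, 321.7], [0.0, 452.9, 210.9], [0.0, 0.0, 1.0]] [[0.787, -0.617, 0.0], [-0.3, -0.383, -0.874], [0.539, 0.687, -0.487]] [-375.6  240.5  698.4]
top [[371.1, 0.0, 318.5], [0.0, 371.1, 189.8], [0.0, 0.0, 1.0]] [[0.013, -1.0, -0.015], [-0.995, -0.012, -0.095], [0.095, 0.016, -0.995]] [ 98.6 548.  853.5]
```

View pics/scene0.png

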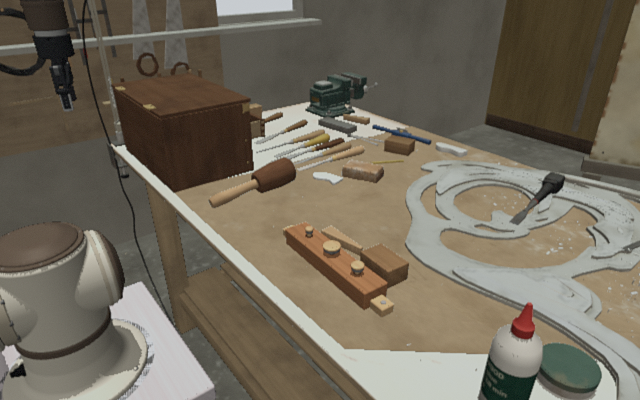

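View pics/top0.png

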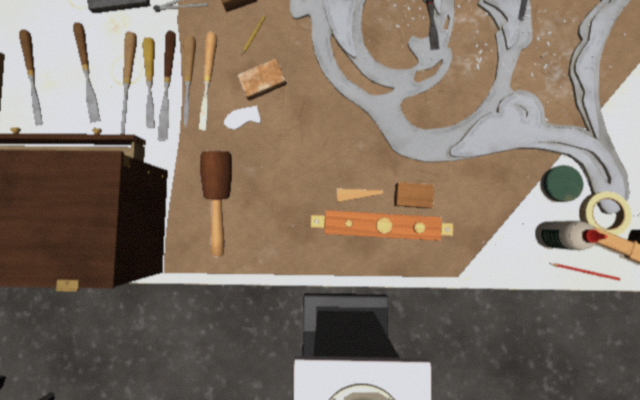

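The top view shows the rail with the small plug near (349,223), the large near (385,226) and the medium near (420,228). The mallet is on the left at (216,200), with the wedge at (360,194) and the block at (415,194) behind the rail. The arm hangs off to the left, in front of the chest.

```bash
cat > h.py <<'E'
import numpy as np, cv2
def ray(d,u,v,z):
    K,R,t=d["camera_matrix"],d["R"],d["t"]
    r=R.T@np.linalg.inv(K)@[u,v,1.]; c=-R.T@t
    return c+r*(z-c[2])/r[2]
def pix(d,X):
    p=d["camera_matrix"]@(d["R"]@np.array(X,float)+d["t"]); return p[:2]/p[2]
def plugs(d,box,z=61,save=None):
    x0,y0,x1,y1=box
    im=d["image"][y0:y1,x0:x1]; hsv=cv2.cvtColor(im,cv2.COLOR_BGR2HSV)
    m=((hsv[...,0]>=15)&(hsv[...,0]<=32)&(hsv[...,2]>120)).astype(np.uint8)
    n,l,st,c=cv2.connectedComponentsWithStats(m)
    for i in range(1,n):
        if st[i,4]>8:
            u,v=c[i]+[x0,y0]; dp=d["depth"][int(round(v)),int(round(u))]
            P=d["R"].T@(np.linalg.inv(d["camera_matrix"])@[u,v,1.]*dp-d["t"])
            print(np.round([u,v],1),st[i,2:],"plane",ray(d,u,v,z).round(1),"depth",P.round(1))
    if save: cv2.imwrite(save,np.vstack([cv2.resize(im,None,fx=4,fy=4,interpolation=0),cv2.resize(cv2.cvtColor(m*255,cv2.COLOR_GRAY2BGR),None,fx=4,fy=4,interpolation=0)]))
E
python3 - <<'E'
from h import *
plugs(np.load("top0.npz"),(305,200,460,250),save="pics/t1.png")
print(); plugs(np.load("scene0.npz"),(275,215,405,320),save="pics/s1.png")
E
```

```text
[382.2 224.5] [ 155   50 3245] plane [466.6 -39.8  61. ] depth [466.6 -39.6  62.4]
[383.7 225.1] [ 17  17 213] plane [465.4 -43.1  61. ] depth [465.4 -43.4  59.3]
[348.4 222.8] [ 8  8 46] plane [469.4  36.3  61. ] depth [469.4  36.3  61.4]
[419.3 227.1] [12 11 99] plane [ 461.9 -122.9   61. ] depth [ 461.9 -122.7   61.8]

[341.  264.6] [ 130  105 8460] plane [ 436.3 -109.5   61. ] depth [456.9 -86.   38.4]
[343.5 252.8] [ 42  30 341] plane [464.6 -83.5  61. ] depth [485.  -60.5  40. ]
[283.3 310.8] [18 18 34] plane [ 283.7 -148.    61. ] depth [321.7 -86.7  -2.5]
```

View pics/t1.png

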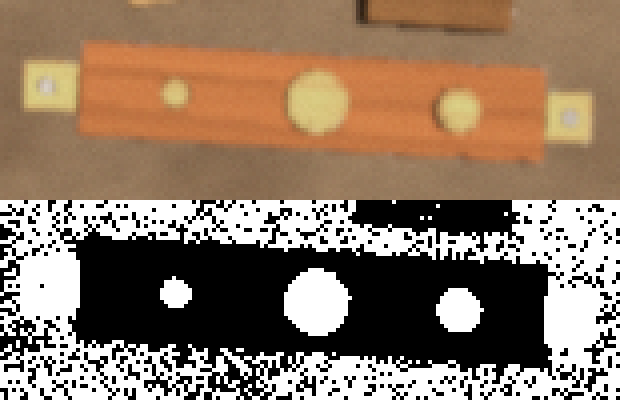

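Call:
play_rows(travel=[[0.02,0.025,0],[0.02,0.025,0],[0.02,0.025,0],[0.02,0.025,0],[0.022,0.0228,0],[0.022,0.0228,0],[0.022,0.0228,0],[0.022,0.0228,0],[0.022,0.0228,0],[0.022,0.0228,0],[0.022,0.0228,0],[0.022,0.0228,0]], rotation=[[0,0,0],[0,0,0],[0,0,0],[0,0,0],[0,0,0],[0,0,0],[0,0,0],[0,0,0],[0,0,0],[0,0,0],[0,0,0],[0,0,0]], grip=[0,0,0,0,0,0,0,0,0,0,0,0])

```text
clock: 1.1
position: [342.6, 254.5, 204.2]
ee_rot: [0.99, -0.143, -0.0, 0.0]
contact_force: [0.4, 0.0, 0.3]
gripper_width: -0.2
```

Call:
play_rows(travel=[[0.023,0.0219,0],[0.023,0.0219,0],[0.023,0.0219,0],[0.023,0.0219,0],[0.023,0.0219,0],[0.023,0.0219,0],[0.023,0.0219,0],[0.023,0.0219,0],[0,0,0.03],[0,0,0.03],[0,0,0.03],[0,0,0.02]], rotation=[[0,0,0],[0,0,0],[0,0,0],[0,0,0],[0,0,0],[0,0,0],[0,0,0],[0,0,0],[0,0,0],[0,0,0],[0,0,0],[0,0,0]], grip=[0,0,0,0,0,0,0,0,0,0,0,0])

```text
clock: 2.1
position: [467.6, 35.1, 91.6]
ee_rot: [0.99, -0.144, -0.002, 0.001]
contact_force: [0.3, 1.3, -0.1]
gripper_width: -0.2
```

```bash
python3 - <<'E'
from bench import arm, optics
import numpy as np,cv2
d=optics.get_image("scene"); np.savez("scene1.npz",**d)
s=arm.read_state(); print(s["position"],s["contact_force"])
from h import pix
for P in ([469.4,36.3,61],[465.4,-43.3,61],[461.9,-122.8,61],s["position"]): print(pix(d,P))
cv2.imwrite("pics/s2.png",cv2.resize(d["image"][170:320,250:430],None,fx=4,fy=4,interpolation=cv2.INTER_CUBIC))
E
```

```text
[465.16828398  34.53394696  88.60056981] [-0.86888097  0.38311589 -2.18793589]
[307.95974887 226.41068372]
[330.48284142 243.53315547]
[356.24726823 262.8697967 ]
[306.62315617 215.89758741]
```

View pics/s2.png

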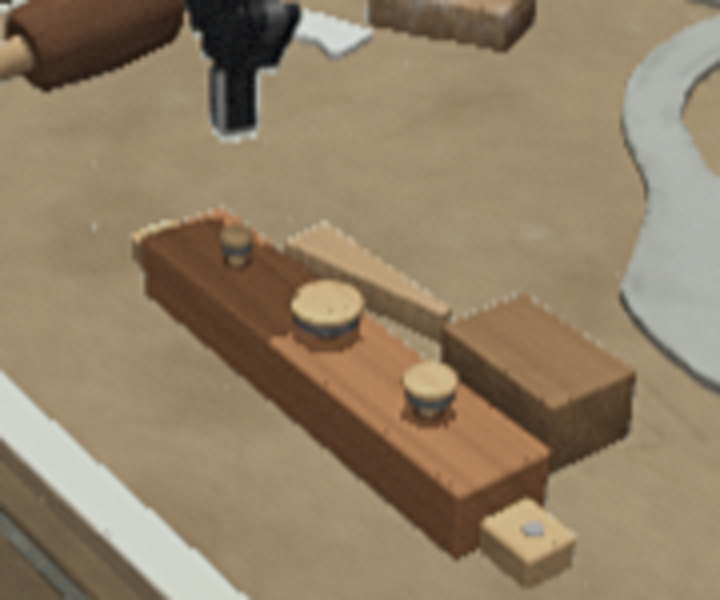

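The fingertip appears at full-image (309,204), while its state projects to (307,216). The plugs match the prediction to within about 1.5 px. I'll check the tip height with depth now that the arm is settled.

```bash
python3 - <<'E'
from bench import arm, optics
import numpy as np,cv2
from h import pix
for n in("scene","top"):
    print(arm.read_state()["position"])
    d=optics.get_image(n)
    s=arm.read_state(); print(n,s["clock"],s["position"],pix(d,s["position"]),s["contact_force"],s["joints"],s["joint_vel"])
    v,u=np.mgrid[0:400,0:640]; dp=d["depth"]
    C=np.linalg.inv(d["camera_matrix"])@np.stack([u*dp,v*dp,dp]).reshape(3,-1)
    W=(d["R"].T@(C-d["t"][:,None])).T; 
    dark=d["image"].max(2).reshape(-1)<90
    k=dark&(dp.ravel()>0)&(abs(W[:,0]-466)<40)&(abs(W[:,1]-35)<40)&(W[:,2]>70)
    Z=W[k]; print(len(Z)); 
    if len(Z): o=np.argsort(Z[:,2])[:12]; print(np.c_[Z[o],u.ravel()[k][o],v.ravel()[k][o]].round(0))
    cv2.imwrite(f"pics/{n}3.png",cv2.resize(d["image"][150:270,260:440],None,fx=4,fy=4))
E
```

```text
[465.16828398  34.53394696  88.60056981]
scene 2.2 [466.27155894  34.80572494  91.00103234] [306.95851776 214.66577198] [ 0.09877657 -0.00757948  0.06415932] [ 0.42269658  0.24800517 -0.51826389 -0.00113505 -0.81357735  0.86090734] [ 0.00395632 -0.05641555  0.07865289  0.03332599 -0.0428182   0.00039288]
3579
[[464.  30. 116. 307. 205.]
 [469.  27. 118. 310. 204.]
 [470.  26. 118. 311. 204.]
 [459.  28. 119. 306. 205.]
 [476.  26. 121. 313. 202.]
 [457.  34. 122. 303. 203.]
 [463.  23. 122. 309. 204.]
 [459.  24. 123. 307. 204.]
 [458.  30. 123. 305. 203.]
 [460.  22. 123. 308. 204.]
 [457.  25. 123. 306. 204.]
 [467.  22. 123. 311. 203.]]
[466.27155894  34.80572494  91.00103234]
top 2.25 [468.30838288  35.48944576  93.26304423] [349.76670162 223.2587051 ] [-0.57823083 -1.02644204  0.43229002] [ 4.22918669e-01  2.45586297e-01 -5.14818103e-01  1.78815297e-04
 -8.14598926e-01  8.60918081e-01] [ 0.00402983 -0.04101878  0.05608212  0.01934291 -0.00569889 -0.00028156]
1524
[[501.   9. 467. 394. 194.]
 [440.  16. 468. 389. 246.]
 [454.   4. 468. 399. 234.]
 [461.  69. 469. 343. 227.]
 [449.  63. 469. 348. 238.]
 [435.  42. 469. 366. 250.]
 [470.   1. 469. 402. 220.]
 [499.   8. 469. 395. 195.]
 [448.   8. 469. 396. 239.]
 [463.  69. 469. 343. 226.]
 [437.  23. 469. 383. 249.]
 [467.   1. 469. 402. 223.]]
```

View pics/scene3.png

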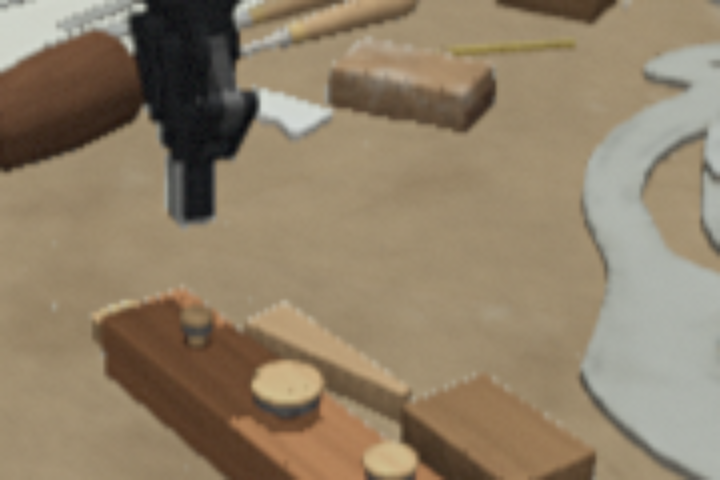

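The rendered fingertip sits about 23 mm above the reported TCP, at roughly z = 117 against 93. I'll descend gently and let the force reading settle which is right.

Call:
play_rows(travel=[[0.001,-0.001,0.007],[0,0,0.007],[0,0,0.007],[0,0,0.005],[0,0,0],[0,0,0],[0,0,0]], rotation=[[0,0,0],[0,0,0],[0,0,0],[0,0,0],[0,0,0],[0,0,0],[0,0,0]], grip=[0,0,0,0,0,0,0])

```text
clock: 2.83
position: [470.8, 36.9, 68.7]
ee_rot: [0.99, -0.143, 0.0, -0.0]
contact_force: [0.4, 0.1, -0.4]
gripper_width: 0.1
```

```bash
cat > look.py <<'E'
from bench import arm, optics
import numpy as np,cv2,sys
from h import pix
d=optics.get_image("scene"); s=arm.read_state()
print(s["clock"],s["position"],s["contact_force"],pix(d,s["position"]))
cv2.imwrite(sys.argv[1],cv2.resize(d["image"][170:290,280:400],None,fx=5,fy=5,interpolation=cv2.INTER_CUBIC))
E
python3 look.py pics/s4.png
```

```text
2.8833 [470.93384085  36.86578913  68.77174202] [-0.15984149  0.103514    0.16661341] [308.33499384 222.87155108]
```

View pics/s4.png

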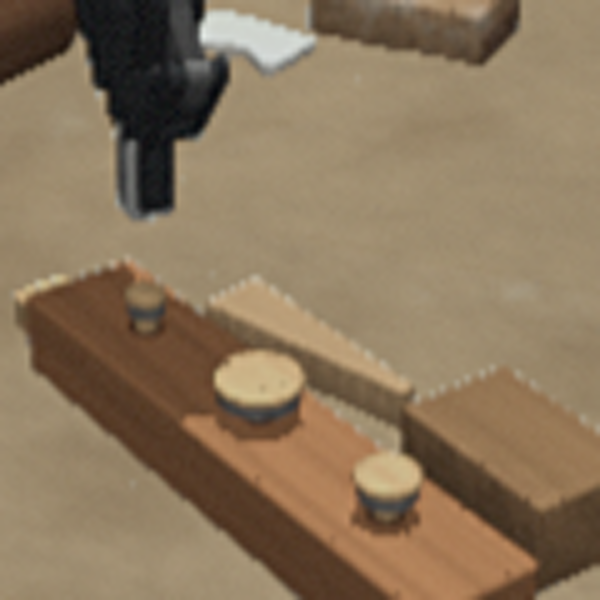

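The gap in the picture is about 14 px, between the tip at (309,213) and the plug top at (309,227). That is again about 25 mm more than the state implies. I'll go on in small steps and watch the force.

Call:
play_rows(travel=[[0,0,0.003],[0,0,0.002],[0,0,0.002],[0,0,0.002],[0,0,0],[0,0,0]], rotation=[[0,0,0],[0,0,0],[0,0,0],[0,0,0],[0,0,0],[0,0,0]], grip=[0,0,0,0,0,0])

```text
clock: 3.38
position: [470.5, 36.7, 59.2]
ee_rot: [0.99, -0.143, -0.0, 0.0]
contact_force: [0.8, 0.1, -0.5]
gripper_width: -0.1
```

Call:
play_rows(travel=[[0,0,0.002],[0,0,0.002],[0,0,0],[0,0,0]], rotation=[[0,0,0],[0,0,0],[0,0,0],[0,0,0]], grip=[0,0,0,0])

```text
clock: 3.72
position: [470.5, 36.7, 55.2]
ee_rot: [0.99, -0.143, -0.0, 0.0]
contact_force: [0.1, 0.3, 0.1]
gripper_width: 0.1
```

Call:
play_rows(travel=[[0,0,0.002],[0,0,0.001],[0,0,0],[0,0,0]], rotation=[[0,0,0],[0,0,0],[0,0,0],[0,0,0]], grip=[0,0,0,0])

```text
clock: 4.05
position: [470.5, 36.7, 52.3]
ee_rot: [0.99, -0.143, -0.0, 0.0]
contact_force: [0.4, -0.2, 0.5]
gripper_width: 0.1
```

Call:
play_rows(travel=[[0,0,0.002],[0,0,0.002],[0,0,0.002],[0,0,0.002],[0,0,0]], rotation=[[0,0,0],[0,0,0],[0,0,0],[0,0,0],[0,0,0]], grip=[0,0,0,0,0])

```text
clock: 4.47
position: [470.2, 36.6, 43.9]
ee_rot: [0.99, -0.143, -0.0, 0.0]
contact_force: [-0.2, 0.1, -0.9]
gripper_width: -0.4
```

```bash
python3 look.py pics/s5.png
```

```text
4.5167 [470.39215219  36.66848633  44.11478133] [ 0.92168245 -0.31248973  0.14186681] [308.34875126 233.04602799]
```

View pics/s5.png

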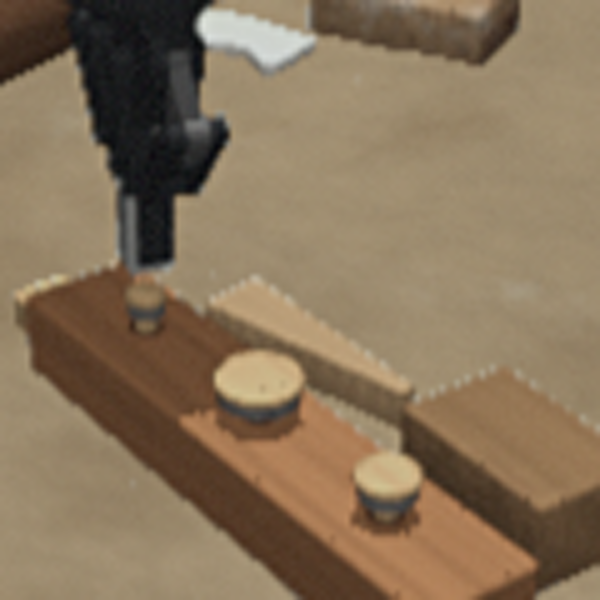

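The tip is now centred over the small plug, with a gap of about 8 mm. Contact is expected at a reported z of about 36.

Call:
play_rows(travel=[[0,0,0.002],[0,0,0.002],[0,0,0.002],[0,0,0]], rotation=[[0,0,0],[0,0,0],[0,0,0],[0,0,0]], grip=[0,0,0,0])

```text
clock: 4.85
position: [470.3, 36.6, 38.0]
ee_rot: [0.99, -0.143, -0.0, 0.0]
contact_force: [-0.2, -0.2, 0.3]
gripper_width: 0.1
```

Call:
play_rows(travel=[[0,0,0.001],[0,0,0.001],[0,0,0]], rotation=[[0,0,0],[0,0,0],[0,0,0]], grip=[0,0,0])

```text
clock: 5.1
position: [470.5, 36.7, 36.3]
ee_rot: [0.99, -0.143, -0.0, 0.0]
contact_force: [-0.7, 0.3, -0.6]
gripper_width: 0.1
```

Call:
play_rows(travel=[[0,0,0.001],[0,0,0.001],[0,0,0]], rotation=[[0,0,0],[0,0,0],[0,0,0]], grip=[0,0,0])

```text
clock: 5.35
position: [470.5, 36.7, 34.3]
ee_rot: [0.99, -0.143, -0.0, 0.0]
contact_force: [0.2, -0.3, -0.1]
gripper_width: -0.0
```

Call:
play_rows(travel=[[0,0,0.001],[0,0,0.001],[0,0,0]], rotation=[[0,0,0],[0,0,0],[0,0,0]], grip=[0,0,0])

```text
clock: 5.6
position: [470.7, 36.8, 32.5]
ee_rot: [0.99, -0.143, 0.0, -0.0]
contact_force: [0.3, 0.3, 1.6]
gripper_width: -0.1
```

Call:
play_rows(travel=[[0,0,0.001],[0,0,0.001],[0,0,0]], rotation=[[0,0,0],[0,0,0],[0,0,0]], grip=[0,0,0])

```text
clock: 5.85
position: [470.7, 36.8, 30.4]
ee_rot: [0.99, -0.143, 0.0, -0.0]
contact_force: [-1.8, -0.3, 2.1]
gripper_width: -0.0
```

Call:
play_rows(travel=[[0,0,0.001],[0,0,0.001],[0,0,0]], rotation=[[0,0,0],[0,0,0],[0,0,0]], grip=[0,0,0])

```text
clock: 6.1
position: [470.7, 36.8, 28.3]
ee_rot: [0.99, -0.143, 0.0, -0.0]
contact_force: [0.2, 0.7, 2.6]
gripper_width: 0.3
```

```bash
python3 look.py pics/s6.png
```

```text
6.15 [470.6954634   36.79786991  28.34921763] [0.40010133 0.34152216 2.66730998] [308.53076088 239.27018852]
```

View pics/s6.png

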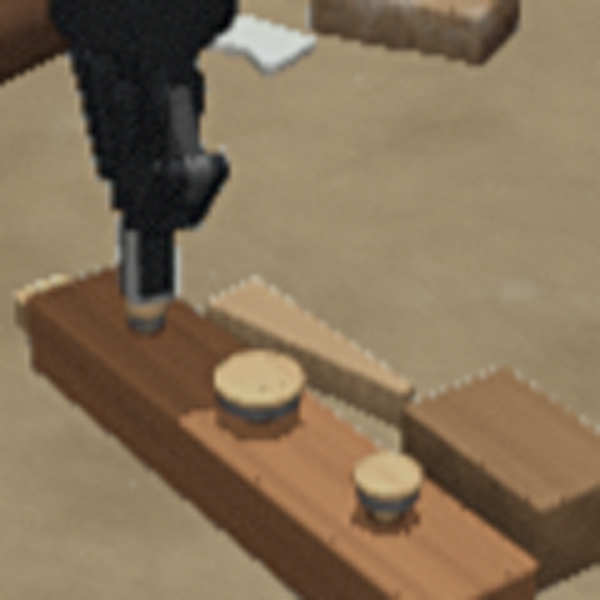

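The picture shows the tip on the small plug, which has moved partly down. The force is about 2.6 N, the sliding friction. I'll continue to the stop.

Call:
play_rows(travel=[[0,0,0.001],[0,0,0.001],[0,0,0.001],[0,0,0]], rotation=[[0,0,0],[0,0,0],[0,0,0],[0,0,0]], grip=[0,0,0,0])

```text
clock: 6.48
position: [470.7, 36.8, 25.2]
ee_rot: [0.99, -0.143, 0.0, -0.0]
contact_force: [-0.4, 0.2, 1.6]
gripper_width: -0.5
```

Call:
play_rows(travel=[[0,0,0.001],[0,0,0.001],[0,0,0]], rotation=[[0,0,0],[0,0,0],[0,0,0]], grip=[0,0,0])

```text
clock: 6.73
position: [470.7, 36.8, 23.6]
ee_rot: [0.99, -0.143, 0.0, 0.0]
contact_force: [-1.2, -0.2, 5.0]
gripper_width: 0.1
```

Call:
play_rows(travel=[[0,0,0.001],[0,0,0]], rotation=[[0,0,0],[0,0,0]], grip=[0,0])

```text
clock: 6.9
position: [470.8, 36.8, 22.9]
ee_rot: [0.99, -0.143, 0.0, 0.0]
contact_force: [-2.2, 0.2, 8.3]
gripper_width: 0.1
```

The force slope of about 4 N/mm shows the small plug is home at 8 N. I'll lift and go over to the medium plug.

Call:
play_rows(travel=[[0,0,-0.004],[0,0,-0.009],[0,0,-0.01],[0,0,-0.01],[0.0062,0.0258,0],[0.0062,0.0258,0],[0.0062,0.0258,0],[0.0062,0.0258,0],[0.0062,0.0258,0],[0.0062,0.0258,0],[0,0,0],[0,0,0]], rotation=[[0,0,0],[0,0,0],[0,0,0],[0,0,0],[0,0,0],[0,0,0],[0,0,0],[0,0,0],[0,0,0],[0,0,0],[0,0,0],[0,0,0]], grip=[0,0,0,0,0,0,0,0,0,0,0,0])

```text
clock: 7.9
position: [462.0, -123.3, 55.4]
ee_rot: [0.99, -0.144, -0.0, -0.0]
contact_force: [0.5, 0.3, -1.1]
gripper_width: 0.2
```

```bash
python3 look.py pics/s7.png
```

```text
7.95 [ 462.17612422 -122.54772445   55.44893295] [-0.350169    0.1305252   0.15013712] [356.15471796 265.21047586]
```

View pics/s7.png

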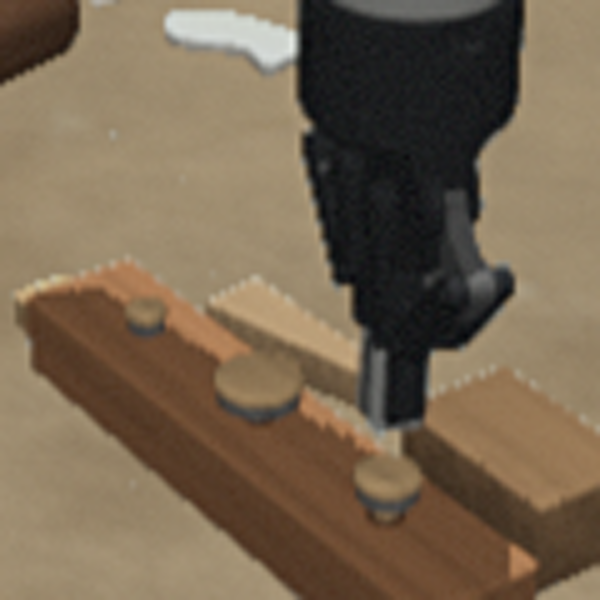

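The picture shows the small plug with its felt on the rail at crop (145,315), and the tip centred above the medium plug. I'll press the medium plug the same way.

Call:
play_rows(travel=[[0,0,0.004],[0,0,0.004],[0,0,0.004],[0,0,0.003],[0,0,0.002],[0,0,0.0015],[0,0,0.0015],[0,0,0.001],[0,0,0.001],[0,0,0.001],[0,0,0]], rotation=[[0,0,0],[0,0,0],[0,0,0],[0,0,0],[0,0,0],[0,0,0],[0,0,0],[0,0,0],[0,0,0],[0,0,0],[0,0,0]], grip=[0,0,0,0,0,0,0,0,0,0,0])

```text
clock: 8.87
position: [462.5, -122.2, 32.5]
ee_rot: [0.99, -0.143, 0.0, -0.0]
contact_force: [-1.3, 1.4, 2.1]
gripper_width: -0.2
```

Call:
play_rows(travel=[[0,0,0.0015],[0,0,0.0015],[0,0,0.001],[0,0,0.001],[0,0,0]], rotation=[[0,0,0],[0,0,0],[0,0,0],[0,0,0],[0,0,0]], grip=[0,0,0,0,0])

```text
clock: 9.28
position: [462.5, -122.2, 27.3]
ee_rot: [0.99, -0.143, 0.0, -0.0]
contact_force: [-0.6, 1.9, 1.5]
gripper_width: -0.0
```

Call:
play_rows(travel=[[0,0,0.001],[0,0,0.001],[0,0,0]], rotation=[[0,0,0],[0,0,0],[0,0,0]], grip=[0,0,0])

```text
clock: 9.53
position: [462.6, -122.2, 25.3]
ee_rot: [0.99, -0.143, 0.0, -0.0]
contact_force: [-0.5, 1.4, 2.5]
gripper_width: -0.1
```

Call:
play_rows(travel=[[0,0,0.001],[0,0,0.001],[0,0,0]], rotation=[[0,0,0],[0,0,0],[0,0,0]], grip=[0,0,0])

```text
clock: 9.78
position: [462.6, -122.3, 23.6]
ee_rot: [0.99, -0.143, 0.0, 0.0]
contact_force: [-1.7, 1.7, 6.7]
gripper_width: 0.1
```

Call:
play_rows(travel=[[0,0,0.001],[0,0,0]], rotation=[[0,0,0],[0,0,0]], grip=[0,0])

```text
clock: 9.95
position: [462.6, -122.3, 22.9]
ee_rot: [0.99, -0.143, 0.0, 0.0]
contact_force: [-2.5, 2.8, 8.7]
gripper_width: 0.3
```

The medium plug is home by the same force rise at the same height. The large plug is next.

Call:
play_rows(travel=[[0,0,-0.004],[0,0,-0.008],[0,0,-0.009],[0,0,-0.009],[-0.0049,-0.0191,0],[-0.0049,-0.0191,0],[-0.0049,-0.0191,0],[-0.0049,-0.0191,0],[0,0,0],[0,0,0],[0,0,0.005],[0,0,0.005]], rotation=[[0,0,0],[0,0,0],[0,0,0],[0,0,0],[0,0,0],[0,0,0],[0,0,0],[0,0,0],[0,0,0],[0,0,0],[0,0,0],[0,0,0]], grip=[0,0,0,0,0,0,0,0,0,0,0,0])

```text
clock: 10.95
position: [465.4, -43.9, 42.4]
ee_rot: [0.99, -0.143, 0.0, -0.0]
contact_force: [-0.6, -0.2, -0.7]
gripper_width: -0.1
```

Call:
play_rows(travel=[[0,0,0.003],[0,0,0.002],[0,0,0.0015],[0,0,0.0015],[0,0,0.001],[0,0,0.001],[0,0,0]], rotation=[[0,0,0],[0,0,0],[0,0,0],[0,0,0],[0,0,0],[0,0,0],[0,0,0]], grip=[0,0,0,0,0,0,0])

```text
clock: 11.53
position: [465.2, -43.7, 32.5]
ee_rot: [0.99, -0.143, -0.0, 0.0]
contact_force: [-0.0, -2.6, 1.4]
gripper_width: -0.2
```

Call:
play_rows(travel=[[0,0,0.0015],[0,0,0.0015],[0,0,0.001],[0,0,0.001],[0,0,0]], rotation=[[0,0,0],[0,0,0],[0,0,0],[0,0,0],[0,0,0]], grip=[0,0,0,0,0])

```text
clock: 11.95
position: [465.3, -43.4, 27.3]
ee_rot: [0.99, -0.143, -0.0, 0.0]
contact_force: [-0.6, -2.0, 2.4]
gripper_width: -0.1
```

Call:
play_rows(travel=[[0,0,0.001],[0,0,0.001],[0,0,0.001],[0,0,0.001],[0,0,0]], rotation=[[0,0,0],[0,0,0],[0,0,0],[0,0,0],[0,0,0]], grip=[0,0,0,0,0])

```text
clock: 12.37
position: [465.3, -43.4, 23.5]
ee_rot: [0.99, -0.143, -0.0, 0.0]
contact_force: [-2.3, -1.1, 7.0]
gripper_width: 0.4
```

Call:
play_rows(travel=[[0,0,0.001],[0,0,0]], rotation=[[0,0,0],[0,0,0]], grip=[0,0])

```text
clock: 12.53
position: [465.4, -43.4, 22.9]
ee_rot: [0.99, -0.143, 0.0, 0.0]
contact_force: [-2.0, -1.1, 9.7]
gripper_width: -0.2
```

All three are home. I'll lift away and check.

Call:
play_rows(travel=[[0,0,-0.004],[0,0,-0.01],[0,0,-0.02],[0,0,-0.03],[0,0,-0.03],[0,0,-0.03],[0,0,-0.02],[0,0,-0.01],[0,0,0],[0,0,0],[0,0,0],[0,0,0]], rotation=[[0,0,0],[0,0,0],[0,0,0],[0,0,0],[0,0,0],[0,0,0],[0,0,0],[0,0,0],[0,0,0],[0,0,0],[0,0,0],[0,0,0]], grip=[0,0,0,0,0,0,0,0,0,0,0,0])

```text
clock: 13.53
position: [464.4, -43.4, 175.0]
ee_rot: [0.99, -0.143, -0.001, 0.0]
contact_force: [0.8, -0.3, -0.5]
gripper_width: -0.0
```

```bash
python3 look.py pics/s8.png; python3 - <<'E'
from bench import optics
import numpy as np
from h import pix
d=optics.get_image("scene"); K,R,t=d["camera_matrix"],d["R"],d["t"]; o=np.load("scene0.npz")
for n,x,y in(("S",469.4,36.3),("L",465.4,-43.3),("M",461.9,-122.8)):
    for nm,D,z in(("before",o,61),("after",d,52)):
        u,v=np.round(pix(D,[x,y,z])).astype(int); dp=D["depth"][v-1:v+2,u-1:u+2]
        q=[(R.T@(np.linalg.inv(K)@[u+j,v+i,1.]*dp[i+1,j+1]-t))[2] for i in(-1,0,1) for j in(-1,0,1)]
        print(n,nm,np.round(np.median(q),1))
E
```

```text
13.5833 [464.58091363 -43.46468217 175.0543223 ] [-0.20026537  0.61709785 -0.26270731] [330.79871589 191.77913236]
S before 60.3
S after 51.4
L before 60.4
L after 51.4
M before 60.7
M after 51.9
```

View pics/s8.png

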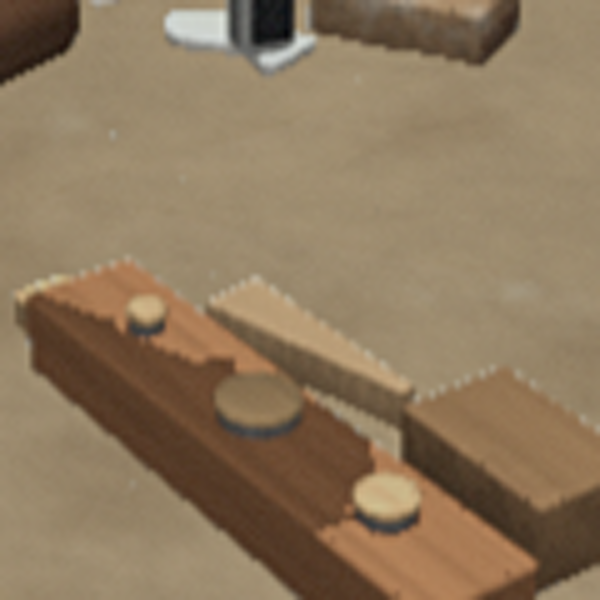

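The picture shows all three plugs seated with their felt on the rail, at crop (145,315), (258,405) and (387,500). Their measured tops are 51.4–51.9 mm, against 52 expected. The wedge and block have not moved.

```bash
python3 -c "
from bench import workorder; print(workorder.job_done())"
```

```text
the job is handed in; nothing more can be done
None
```

All three plugs are pushed home in the order asked: small, then medium, then large. I used the shut fingertips with about 8–10 N at most, and the job took about 13.6 s.

**Checks that agreed:**
- **Force:** each plug slid at about 2–3 N. The force then rose at roughly the felt's stiffness, at the same height for all three.
- **Height:** the depth camera put the plug tops at 51.4, 51.4 and 51.9 mm, against 52 mm expected. They were at 60–61 mm before.
- **Picture:** the last picture shows the felt on the rail for all three, and the wedge and block unmoved. The fingers never went near the mallet, but that picture shows only part of it, so I did not check its position again.

**Check that disagreed:** the fingertips really ended about 25–28 mm above the reported TCP, seen both in the pictures and in the height at contact. I therefore pressed by force and by sight, not by the reported height.

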